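# Hang the tube basket to dry and switch on the blower

## Task

Hang the wire basket of tubes by its loop handle on the hook of the drip stand and let go, so that it hangs free and upright. Then switch on the drying blower: turn the knob on its sloping panel clockwise until it clicks past its detent and stays in the on position. Leave the bottle, the beaker and the jar where they stand.

Things in the scene. Friction and masses are not known exactly. Their poses are not given: they have to be found in the camera images.
- basket: Wire basket, 80 (x) by 110 (y) mm, 62 high, with six capped tubes to 84 high; 0.2 to 0.45 kg. Origin: centre of underside, z up. Stiff loop handle of 8 mm round bar in the plane x = 0: bars slope in from y = +-50, z = 60 to y = +-20, z = 100, rise straight to z = 156, joined there by a level top bar along y (centre lines). Upright legs: 48 mm over their outsides, 32 mm between.
- handle_grip (a point): Point in the basket's loop, midway between the two upright legs, 132 mm above the basket's underside: a good TCP point to pinch the loop across its legs (48 mm, along y) from above. Axes as the basket's.
- handle_under (a point): Middle of the underside of the loop's top bar, 152 mm above the basket's underside; it comes to rest on the hook. Axes as the basket's.
- stand: Fixed drip stand: white tray 190 by 190 mm, rim 24 mm high, and a steel post (16 mm thick, 202 mm high) 85 mm along +x from the origin. From the post's top a 10 mm round level hook bar (centre 195 mm up) runs along the stand's -x and turns up at its free end. Origin: under the tray's middle, z up.
- hook_seat (a point): Top of the hook's level bar, 70 mm in front of the post's axis, 200 mm above the table; where the handle's top bar should rest. x along the bar toward the post, z up. The level bar runs from x = -33 to x = +70 here.
- hook_tip (a point): Topmost point of the hook's upturned free end, 18 mm higher than hook_seat and 45 mm in front of it (its outermost surface is 50 mm in front); the handle must be lifted over it.
- blower: Fixed blower, ivory, 210 (x) by 180 (y) mm. Origin: under its middle, z up. From a 60 mm high front edge at x = -100 a panel slopes up 40 degrees toward +x. The tower behind it (x = 15 to 110, 230 mm high) has a grey lip overhanging the panel to x = -32 at z = 205 to 230: reach the knob along its axis, not from straight above.
- knob (a joint): Angle of the knob: 0 is off (as it starts), 1.2 rad is on (end stops), growing clockwise as one looks at the panel. A strong sprung detent stands at 0.6 rad: short of it the knob springs back to off when let go, past it the knob snaps on to 1.2 by itself; about 0.13 N m at most. On counts from 1.0.
- bottle: Bystander: amber bottle, 72 mm diameter, 160 mm high. Origin under its centre.
- beaker: Bystander: open glass beaker, 84 mm rim diameter, 100 mm high. Origin under its centre.
- jar: Bystander: white jar with black cap, 80 mm diameter, 85 mm high. Origin under its centre.
- knob_grip (a point): Point on the knob's axis, 40 mm off the panel: a good TCP point. Black 64 mm disc with a straight grip bar across it: 64 mm long (x here), 16 thick (y), its top 14 mm above this point, its foot 26 below. z points off the panel along the axis, 40 degrees from vertical toward the blower's -x; x and y turn with the knob.
Mind the look-alikes: they are no part of the job. Of the things like the basket, leave any that is green or purple; of the rest the smaller one is meant.

How it is judged:
By the outcome, as a careful person would: the job done as asked, in the order asked, and still so for the second after the job is handed in, with the robot touching nothing.
It also fails if it takes over 67 s, if anything falls off the work surface, if the arm or the gripper's body presses on something with over 40 N, if the wrist force passes 120 N, or if a joint passes its speed limit or range.

## Robot

A 6-joint arm with a two-finger parallel gripper is mounted at the origin on the work surface. World frame = base frame: x ahead of the robot, y to its left, z up, the work surface at z = 0. Lengths are in m, angles in degrees, forces in N, time in s.
With the tool pointing down it reaches from about 0.35 to 0.975 m from the base axis. Payload 7.1 kg.
Tool frame: the origin (TCP) lies between the finger pads, 19 mm behind the fingertips; this is the grasp point; z points along the fingers, y is the line along which they close (so a half turn about z gives the same grasp; the last joint's range is limited). The gripper opens to 88 mm and grips with 3 to 60 N. Pads are 20 mm wide; open, the fingers measure 115 mm over their backs; the gripper's body (75 mm by 178 mm) begins 61 mm behind the grasp point.
Start: joints at [73.74, 24.242, 93.386, -0, 62.372, -1.089], TCP at [0.164, 0.603, 0.241] pointing down, gripper open.
Joint ranges: [-172.04, 172.04], [-51.8, 120.97], [4.93, 147.93], [-75.15, 255.16], [6.16, 154.13], [-145.62, 145.62]. Speed limits (degrees/s): [136.94, 136.94, 172.46, 180, 180, 180].

## Interface

Orientations are given as a 3x3 rotation matrix whose columns are the frame's x, y, z axes.
In Python, from plant import env, grab_frame, close_job, models gives the robot as it stands. The module is installed in compiled form; this text tells all that it offers.
- The arm moves only by the tool move_arm, never from a script. Its argument "motion" is a list of rows, each a list of 4 numbers: the shift along the tool's x, y, z in m, then the turn about the tool's z in degrees. In form: [[tx, ty, tz, spin], ...]. A call has 1 to 8 rows; each row is the pose to reach, as a shift and turn from the pose commanded when the call began, along the tool's axes at that moment; what a row does not reach only later rows make up. A row lasts 1/12 s, in which the tool goes at most 41.7 mm and 7.16 degrees, less where a joint would pass 70% of its speed; a pose out of reach is approached as far as the arm can. A call with a gripper value outside its range is refused whole. "jaw" is the finger opening in m, from 0 to 0.0878, set as the call begins (left out, the last holds). The fingers move at their own pace and stop on an object; the grip force is fixed at half the most. Time passes only in rows, so rows that repeat a pose let the fingers close. It gives the time, the measured TCP pose, the force, the opening and the grip force at its end, in the units of the state.
- env.state(): the state, without advancing time (a new reading comes with each control period).
- grab_frame(name): name is "scene" or "top" or "wrist"; returns a dict with "pixels" (480x640x3 uint8, red, green, blue), "z_map" (480x640 float32, m along the optical axis (not along the pixel's ray), 0 where there is no reading), "fx", "fy", "cx", "cy" (pixels), "T" (4x4, takes a point from camera to world coordinates). Camera axes: x right, y up, looking along -z (the intrinsics and any distortion apply to the point x, -y, -z); pixel columns grow to the right and rows downward; lengths in m; the calibration is good to about 2 mm. A picture is of the moment at which its call begins.
- close_job(): hands the job in; it is judged then, once.
Trained networks look in a picture, given as the dict that the camera call returned (one of the last four; its "shot" number tells which), for a name from the list of things; names that differ only in an ending like _2 or _b are one class to them, and where a whole thing is asked for, a point or a joint stands for the part that bears it (a point fixed in the world has none). Each returns a list of dicts, best first, with "score" (0 to 1); they miss things now and then, are a little off and sometimes report something else, mostly with a low value. They report only what shows in the picture. A call takes as long as a camera call. They do not tell look-alikes from the thing itself.
- models.silhouettes(picture, query): "pixels" (480x640 bool, what is visible of it).
- models.spot_point(picture, query): "at" ([x, y, z] in m, in world coordinates, good to about 4 mm: a listed point, or the origin of a listed thing).
The state is a dict: "clock": time; "joint_pos": joint angles; "qvel": joint speeds; "effort": joint torques, N m; "tool_pos": TCP position; "tcp_rot": TCP orientation; "wrist_force": force on the tool from outside, world axes, zero at the start; "moment": the same for the moment, N m; "gripper_width": finger opening in m; "grip_force": force on a finger pad.
Only numpy, scipy, OpenCV 4.12 (cv2) and the standard library are available. Lean on these libraries where they do the work, as an engineer would, in place of code of your own. Each camera call takes 0.05 s, during which the arm holds its last target. There are 200 camera calls.

## Working session

There is one attempt and no reset: what is moved stays moved. The work goes in short steps, Python scripts to look and compute and a tool call to move; the robot and the scene stay as the last step left them, time stands still between calls to the robot, and variables do not carry over. Pictures are saved under pics/ and viewed, at most 10 in all, crops included, and the job is handed in when it is done.

Besides the shell and the picture viewer there is one more tool, called after ">>>" in YAML: its name, and indented under it one key for each argument. move_arm: Moves the arm, as the interface text tells. Its arguments: {"type":"object","properties":{"motion":{"type":"array"},"jaw":{"type":"number"}},"required":["motion"]}

```bash
mkdir -p pics; cat > h.py <<'E'
import numpy as np, cv2
from plant import env, grab_frame, close_job, models
np.set_printoptions(precision=4, suppress=True)
def save(f,n): cv2.imwrite('pics/'+n+'.png', f["pixels"][:,:,::-1])
def proj(f,p):
    c=np.linalg.inv(f["T"])@np.r_[p,1]; return f["cx"]+f["fx"]*c[0]/-c[2], f["cy"]+f["fy"]*c[1]/c[2]
def cloud(f):
    z=f["z_map"]; v,u=np.mgrid[:480,:640]
    P=np.stack([(u-f["cx"])/f["fx"]*z,-(v-f["cy"])/f["fy"]*z,-z],-1)
    W=P@f["T"][:3,:3].T+f["T"][:3,3]; W[z<=0]=np.nan; return W
E
python3 - <<'E'
from h import *
print(env.state())
for n in ("scene","top"):
    f=grab_frame(n); save(f,n+"0"); print(n,f["T"])
    for q in ("basket","handle_grip","handle_under","stand","hook_seat","hook_tip","blower","knob_grip","bottle","beaker","jar"):
        for r in models.spot_point(f,q)[:4]: print(q,round(r["score"],2),np.array(r["at"]),np.round(proj(f,r["at"])))
E
```

```text
{'clock': 0.0, 'joint_pos': array([73.7419, 24.2847, 93.4323,  0.0017, 62.3711, -1.0894]), 'qvel': array([ 0.0568,  0.0636,  0.0017, -0.0359, -0.0243, -0.0386]), 'effort': array([ -0.0022, -54.4604, -27.3665,   0.0642,   0.0226,  -0.0001]), 'tool_pos': array([0.1634, 0.6027, 0.2406]), 'tcp_rot': array([[-0.9652,  0.2617, -0.0005],
       [ 0.2617,  0.9652, -0.0015],
       [ 0.0001, -0.0015, -1.    ]]), 'wrist_force': array([ 0.2891, -0.033 , -0.4958]), 'moment': array([-0.0292, -0.0469,  0.0411]), 'grip_force': 0.0, 'gripper_width': 0.0877898392269656}
scene [[-0.585  -0.5839  0.5629  1.6507]
 [ 0.811  -0.4187  0.4085  0.8135]
 [-0.0028  0.6955  0.7185  1.602 ]
 [ 0.      0.      0.      1.    ]]
basket 0.94 [ 0.2229  0.2653 -0.0023] [428. 261.]
basket 0.93 [ 0.3042 -0.2233  0.0009] [304. 219.]
basket 0.9 [ 0.8241  0.1821 -0.0033] [309. 367.]
basket 0.61 [ 0.4515  0.0166 -0.0005] [334. 270.]
handle_grip 0.93 [0.8262 0.1868 0.1755] [310. 334.]
handle_grip 0.89 [0.2244 0.2635 0.1767] [434. 225.]
handle_grip 0.8 [ 0.3037 -0.2247  0.133 ] [304. 192.]
handle_grip 0.58 [0.4493 0.015  0.13
[... 1140 characters left out ...]
[0.8219 0.1787 0.1826] [255. 123.]
handle_under 0.95 [ 0.3053 -0.2256  0.1525] [407. 327.]
handle_under 0.78 [0.2283 0.2612 0.2126] [210. 354.]
handle_under 0.76 [0.4512 0.0139 0.1522] [315. 267.]
stand 0.84 [ 0.5756 -0.2907 -0.0023] [424. 231.]
hook_seat 0.83 [ 0.5917 -0.285   0.2022] [434. 213.]
hook_seat 0.64 [ 0.5504 -0.2974  0.2197] [440. 229.]
hook_tip 0.92 [ 0.5495 -0.2942  0.221 ] [439. 229.]
blower 0.96 [ 0.5717  0.2485 -0.0027] [235. 227.]
knob_grip 0.74 [ 0.4847  0.5154 -0.0071] [141. 255.]
knob_grip 0.59 [0.4937 0.2593 0.1324] [222. 249.]
bottle 0.78 [0.738  0.0232 0.0042] [315. 172.]
beaker 0.84 [ 0.4814 -0.526   0.002 ] [507. 266.]
jar 0.95 [ 0.4849  0.5139 -0.005 ] [141. 255.]
```

View pics/scene0.png

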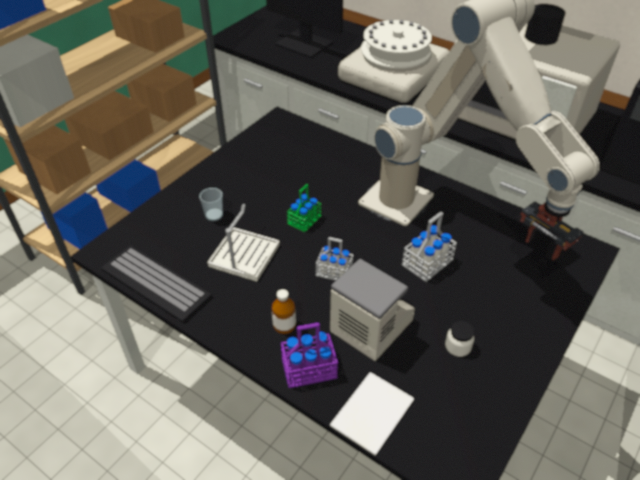

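View pics/top0.png

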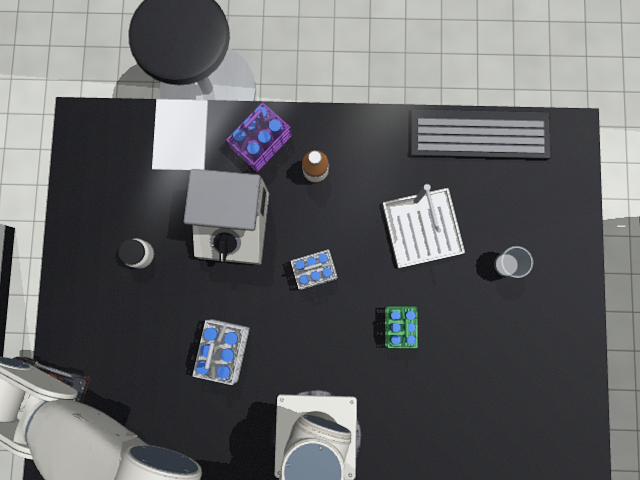

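The scene picture shows the small grey basket at about (335,262). The large grey one at (430,250) and the green and purple ones are look-alikes. The stand is at (243,250) and the blower at (372,315), with its knob hidden from this side. The top picture confirms this: small basket (314,270), stand (424,228), knob (224,245). Next I measure the yaw angles.

```bash
python3 - <<'E'
from h import *
f=grab_frame("top"); W=cloud(f)
def near(x,y,r,z0,z1):
    m=(np.hypot(W[...,0]-x,W[...,1]-y)<r)&(W[...,2]>z0)&(W[...,2]<z1); return W[m]
def rect(P):
    (c,s,a)=cv2.minAreaRect((P[:,:2]*1000).astype(np.float32)); return np.round(c,1),np.round(s,1),round(a,1),len(P)
def line(P):
    c=P.mean(0); u,s,v=np.linalg.svd(P[:,:2]-c[:2]); return c,v[0],np.degrees(np.arctan2(v[0][1],v[0][0])),s/len(P)**.5,len(P)
print("bar",line(near(.453,.015,.06,.13,.18)))
print("basket",rect(near(.453,.015,.085,.03,.1)))
print("hook",line(near(.593,-.285,.09,.185,.215)), line(near(.55,-.294,.03,.2,.24)))
print("tray",rect(near(.575,-.288,.15,.008,.04)))
print("lip",rect(near(.6,.25,.18,.215,.25)))
P=near(.494,.258,.05,.11,.17); print("knob",rect(P),P[:,2].max())
print("bystand big",near(.453,.015,.06,.0,.2)[:,2].max())
c=f["pixels"][210:310,190:345]; cv2.imwrite('pics/crop0.png',cv2.resize(c[:,:,::-1],None,fx=5,fy=5,interpolation=cv2.INTER_CUBIC))
E
```

```text
bar (array([0.453 , 0.0193, 0.1569]), array([ 0.3115, -0.9502]), np.float64(-71.8489898426932), array([0.014 , 0.0023]), 60)
basket (array([453.4,  19.8]), array([ 80.5, 110.2]), 17.6, 717)
hook (array([ 0.61  , -0.2768,  0.1994]), array([-0.9682, -0.2503]), np.float64(-165.50647929991175), array([0.0365, 0.0033]), 198) (array([ 0.5542, -0.2907,  0.2096]), array([-0.9566, -0.2915]), np.float64(-163.04971712080558), array([0.0095, 0.0028]), 31)
tray (array([ 577.6, -284.5]), array([290.4, 274.8]), 54.0, 3655)
lip (array([610.9, 250.3]), array([181.7, 143.2]), 86.0, 4019)
knob (array([510.4, 264.5]), array([68.4, 78.9]), 55.8, 414) 0.16982424655734873
bystand big 0.16937401763027427
```

View pics/crop0.png

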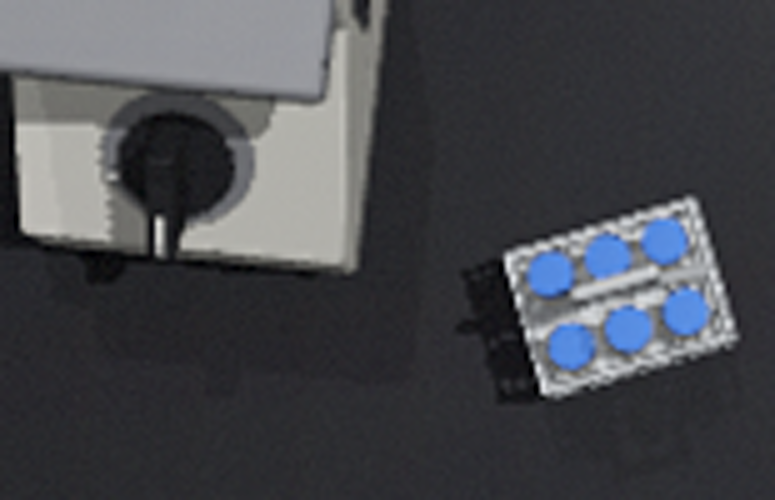

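>>> move_arm:
  motion:
    - [0, 0, -0.04, 0]
    - [-0.01, -0.01, -0.08, -3]
    - [-0.036, -0.041, -0.08, -8]
    - [-0.062, -0.071, -0.08, -13]
    - [-0.088, -0.101, -0.08, -18]
    - [-0.114, -0.131, -0.08, -23]
    - [-0.14, -0.161, -0.08, -28]
    - [-0.166, -0.191, -0.08, -33]
  jaw: 0.0878

```text
clock: 1.92
tool_pos: [0.2741, 0.3737, 0.3215]
tcp_rot: [[-0.95, -0.311, 0.0], [-0.311, 0.95, 0.0], [-0.001, 0.0, -1.0]]
wrist_force: [0.6, -0.1, 0.3]
gripper_width: 0.0882
grip_force: 0.0
```

```bash
cat >> h.py <<'E'
def go(p,ang):
    """tool shift+spin to world p with tool y at world angle ang (deg)"""
    s=env.state(); R=s["tcp_rot"]; a=np.degrees(np.arctan2(R[1,1],R[0,1]))
    d=R.T@(np.array(p)-s["tool_pos"]); sp=(a-ang+90)%180-90
    print("t",s["clock"],"pos",s["tool_pos"],"yang",round(a,2),"j6",s["joint_pos"][5],"-> d",d,"n",np.linalg.norm(d)/.0417,"spin",round(sp,2))
E
python3 -c "
from h import *
go([.453,.018,.30],108)"
```

```text
t 1.9167 pos [0.2741 0.3737 0.3215] yang 108.11 j6 -55.83208037856824 -> d [-0.0595 -0.3937  0.0215] n 9.562079937999394 spin 0.11
```

>>> move_arm:
  motion:
    - [-0.005, -0.04, 0, 0]
    - [-0.01, -0.08, 0, 0]
    - [-0.017, -0.12, 0, 0]
    - [-0.024, -0.16, 0, 0]
    - [-0.031, -0.2, 0, 0]
    - [-0.037, -0.24, 0, 0]
    - [-0.044, -0.28, 0, 0]
    - [-0.05, -0.32, 0, 0]

```text
clock: 2.58
tool_pos: [0.4199, 0.0841, 0.3218]
tcp_rot: [[-0.952, -0.306, 0.001], [-0.306, 0.952, 0.0], [-0.001, -0.0, -1.0]]
wrist_force: [1.0, 1.7, 0.7]
gripper_width: 0.0875
grip_force: 0.0
```

>>> move_arm:
  motion:
    - [-0.005, -0.037, 0.01, 0]
    - [-0.01, -0.074, 0.02, 0]
    - [-0.01, -0.074, 0.02, 0]
    - [-0.01, -0.074, 0.02, 0]

```text
clock: 2.92
tool_pos: [0.4516, 0.0171, 0.3009]
tcp_rot: [[-0.953, -0.302, -0.001], [-0.302, 0.953, 0.0], [0.001, 0.001, -1.0]]
wrist_force: [-0.7, 0.9, 0.4]
gripper_width: 0.0877
grip_force: 0.0
```

```bash
cat > b.py <<'E'
from h import *
f=grab_frame("wrist"); save(f,"w1"); W=cloud(f)
for q in ("handle_grip","handle_under","basket"):
    for r in models.spot_point(f,q)[:2]: print(q,round(r["score"],2),np.array(r["at"]),np.round(proj(f,r["at"])))
m=(np.hypot(W[...,0]-.453,W[...,1]-.018)<.06)&(W[...,2]>.14)&(W[...,2]<.175); P=W[m]
u,s,v=np.linalg.svd(P[:,:2]-P.mean(0)[:2],full_matrices=False); print(P.mean(0),len(P),v[0],s/len(P)**.5,np.degrees(np.arctan2(v[0][1],v[0][0])))
print(cv2.minAreaRect((P[:,:2]*1000).astype(np.float32)))
go([.453,.018,.132],108)
E
python3 b.py
```

```text
handle_grip 0.6 [0.4528 0.0171 0.1352] [322. 227.]
handle_grip 0.52 [0.494  0.2586 0.1334] [557. 343.]
handle_under 0.69 [ 0.7456  0.0202 -0.0022] [261. 395.]
handle_under 0.66 [0.4558 0.0182 0.1531] [322. 236.]
basket 0.97 [ 0.2249  0.2644 -0.0011] [607.  65.]
basket 0.92 [0.8235 0.1823 0.0025] [353. 467.]
[0.4513 0.0171 0.1576] 679 [-0.3093  0.951 ] [0.0142 0.0023] 108.01849131215957
((452.1064147949219, 17.160085678100586), (8.182755470275879, 47.37245178222656), 17.825428009033203)
t 3.1167 pos [0.4512 0.0198 0.3017] yang 107.92 j6 -106.9326338383604 -> d [-0.0011 -0.0022  0.1697] n 4.070180458462667 spin -0.08
```

View pics/w1.png

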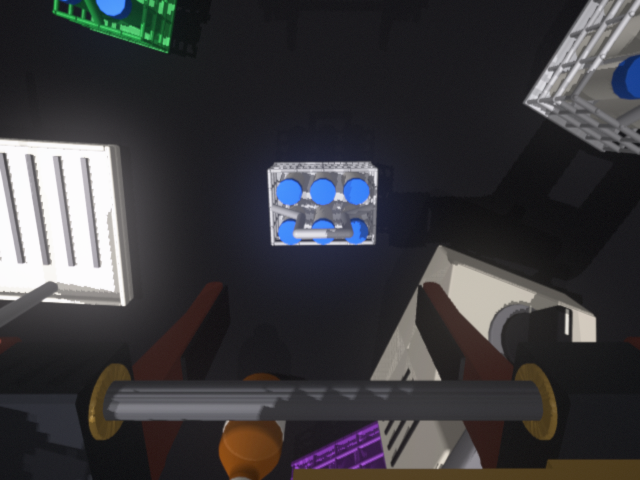

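The wrist view shows the target basket's top bar level at (323,234), aligned with the jaws. I descend and grip.

>>> move_arm:
  motion:
    - [0, -0.002, 0.04, 0]
    - [0, -0.002, 0.08, 0]
    - [0, -0.002, 0.12, 0]
    - [0, -0.002, 0.15, 0]
    - [0, -0.002, 0.17, 0]
    - [0, -0.002, 0.17, 0]

```text
clock: 3.62
tool_pos: [0.4494, 0.0181, 0.1284]
tcp_rot: [[-0.951, -0.308, -0.006], [-0.308, 0.951, -0.0], [0.006, 0.002, -1.0]]
wrist_force: [-0.7, -0.4, -0.3]
gripper_width: 0.0879
grip_force: 0.0
```

>>> move_arm:
  motion:
    - [0, 0, 0, 0]
    - [0, 0, 0, 0]
    - [0, 0, 0, 0]
    - [0, 0, 0, 0]
    - [0, 0, 0, 0]
    - [0, 0, 0, 0]
  jaw: 0.03

```text
clock: 4.12
tool_pos: [0.4526, 0.0168, 0.1322]
tcp_rot: [[-0.952, -0.306, 0.002], [-0.306, 0.952, 0.0], [-0.002, -0.0, -1.0]]
wrist_force: [0.9, 0.4, 0.0]
gripper_width: 0.0514
grip_force: 0.0
```

>>> move_arm:
  motion:
    - [0, 0, -0.015, 0]
    - [0, 0, -0.04, 0]
    - [0, 0, -0.07, 0]
    - [0, 0, -0.1, 0]
    - [0, 0, -0.1, 0]
    - [0, 0, -0.1, 0]

```text
clock: 4.62
tool_pos: [0.4528, 0.0167, 0.2324]
tcp_rot: [[-0.952, -0.306, 0.003], [-0.306, 0.952, 0.0], [-0.003, -0.001, -1.0]]
wrist_force: [-0.2, 0.1, -4.6]
gripper_width: 0.0476
grip_force: 30.0
```

```bash
python3 - <<'E'
from h import *
f=grab_frame("scene")
for q in ("handle_under","hook_seat","hook_tip"):
    for r in models.spot_point(f,q)[:4]: print(q,round(r["score"],2),np.array(r["at"]))
f=grab_frame("wrist"); W=cloud(f); save(f,"w2")
for q in ("hook_seat","hook_tip","stand"):
    for r in models.spot_point(f,q)[:2]: print(q,round(r["score"],2),np.array(r["at"]))
f=grab_frame("top"); W=cloud(f)
m=(np.abs(W[...,0]-.62)<.045)&(np.abs(W[...,1]+.275)<.03)&(W[...,2]>.18)&(W[...,2]<.21);P=W[m]
u,s,v=np.linalg.svd(P[:,:2]-P.mean(0)[:2],full_matrices=False); print(P.mean(0),v[0],np.degrees(np.arctan2(v[0][1],v[0][0])),P[:,0].min(),P[:,0].max())
go([.52,-.30,.215],104.5)
E
```

```text
handle_under 0.94 [ 0.3045 -0.2281  0.1526]
handle_under 0.92 [0.2214 0.2623 0.2071]
handle_under 0.76 [0.4627 0.0209 0.2427]
handle_under 0.75 [0.8257 0.18   0.2011]
hook_seat 0.85 [ 0.5939 -0.2833  0.1983]
hook_tip 0.63 [ 0.5469 -0.2938  0.2231]
[ 0.6229 -0.2735  0.1983] [-0.9669 -0.2552] -165.21210205906422 0.5750628597282721 0.664469828130893
t 5.0667 pos [0.4518 0.0168 0.2306] yang 107.83 j6 -107.20537476850524 -> d [ 0.032  -0.3225  0.0155] n 7.780142765718911 spin 3.33
```

>>> move_arm:
  motion:
    - [0.004, -0.03, 0, 0]
    - [0.01, -0.07, 0.002, 1]
    - [0.016, -0.11, 0.004, 1]
    - [0.022, -0.15, 0.006, 2]
    - [0.028, -0.19, 0.008, 2]
    - [0.033, -0.23, 0.008, 3]
    - [0.037, -0.27, 0.008, 3]
    - [0.04, -0.3, 0.008, 3]

```text
clock: 5.73
tool_pos: [0.5061, -0.2842, 0.223]
tcp_rot: [[-0.967, -0.255, 0.0], [-0.255, 0.967, -0.001], [-0.0, -0.001, -1.0]]
wrist_force: [-0.2, 0.5, -3.0]
gripper_width: 0.0472
grip_force: 30.0
```

>>> move_arm:
  motion:
    - [0, -0.012, 0, 0]
    - [0, -0.024, 0, 0]
    - [0, -0.024, 0, 0]
    - [0, -0.024, 0, 0]

```text
clock: 6.07
tool_pos: [0.5117, -0.3035, 0.2228]
tcp_rot: [[-0.967, -0.256, -0.001], [-0.256, 0.967, 0.001], [0.001, 0.001, -1.0]]
wrist_force: [0.3, 0.9, -4.6]
gripper_width: 0.0472
grip_force: 30.0
```

```bash
cat > c.py <<'E'
from h import *
import sys
f=grab_frame("scene"); W=cloud(f)
r0=models.spot_point(f,"handle_under")
for q in ("handle_under","handle_grip","hook_seat","hook_tip"):
    for r in models.spot_point(f,q)[:5]:
        if np.linalg.norm(np.array(r["at"])[:2]-[.55,-.29])<.1: print(q,round(r["score"],2),np.array(r["at"]),np.round(proj(f,r["at"])))
u,v=map(int,proj(f,[.55,-.29,.2])); c=f["pixels"][v-50:v+70,u-80:u+80]
cv2.imwrite('pics/%s.png'%sys.argv[1],cv2.resize(c[:,:,::-1],None,fx=5,fy=5,interpolation=cv2.INTER_CUBIC))
go([.594,-.2825,.222],104.8)
E
python3 c.py s1
```

```text
handle_under 0.64 [ 0.5205 -0.2985  0.2318] [247. 196.]
handle_grip 0.91 [ 0.511  -0.3034  0.2188] [248. 197.]
hook_seat 0.7 [ 0.5959 -0.2847  0.1997] [237. 217.]
hook_tip 0.6 [ 0.5493 -0.2927  0.2219] [243. 203.]
t 6.3667 pos [ 0.5121 -0.3032  0.2236] yang 104.9 j6 -136.6813713871788 -> d [-0.0845 -0.001   0.0016] n 2.0272914767320196 spin 0.1
```

View pics/s1.png

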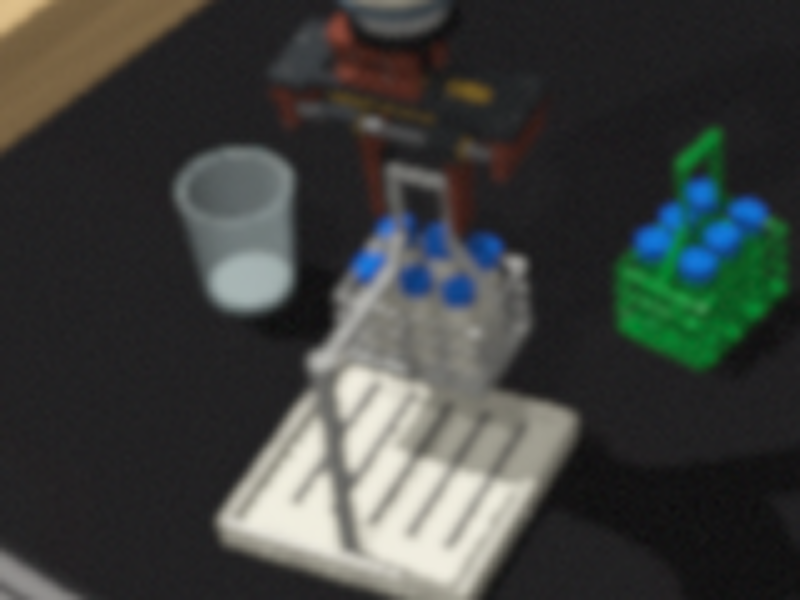

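The basket hangs upright in the jaws in front of the hook, top bar at crop (418,178) and hook tip near (395,215). Moving it over the tip.

>>> move_arm:
  motion:
    - [-0.012, 0, 0, 0]
    - [-0.024, 0, 0, 0]
    - [-0.036, 0, 0, 0]
    - [-0.048, 0, 0, 0]
    - [-0.06, 0, 0, 0]
    - [-0.072, 0, 0, 0]
    - [-0.084, 0, 0, 0]
    - [-0.084, 0, 0, 0]

```text
clock: 7.03
tool_pos: [0.5959, -0.282, 0.2233]
tcp_rot: [[-0.966, -0.257, 0.002], [-0.257, 0.966, -0.0], [-0.002, -0.001, -1.0]]
wrist_force: [-0.5, 0.4, -4.2]
gripper_width: 0.0474
grip_force: 30.0
```

```bash
python3 c.py s2; python3 -c "
from h import *
f=grab_frame('top');W=cloud(f);c=np.array([.594,-.2825])
m=(np.hypot(W[...,0]-c[0],W[...,1]-c[1])<.035)&(W[...,2]>.17)&(W[...,2]<.26);P=W[m];print(len(P));print(np.histogram(P[:,2],bins=np.arange(.17,.265,.01)))
print(env.state()['wrist_force'])"
```

```text
handle_under 0.75 [ 0.6065 -0.2788  0.2341] [235. 212.]
handle_under 0.55 [ 0.5727 -0.2848 -0.0016] [246. 254.]
handle_grip 0.59 [ 0.5954 -0.285   0.218 ] [236. 213.]
hook_seat 0.92 [ 0.5889 -0.2847  0.1986] [238. 216.]
t 7.3333 pos [ 0.5926 -0.2829  0.2233] yang 104.8 j6 -131.35087696651516 -> d [-0.0015  0.0001  0.0013] n 0.04780212455994028 spin -0.0
11
(array([0, 0, 5, 0, 0, 0, 2, 4, 0]), array([0.17, 0.18, 0.19, 0.2 , 0.21, 0.22, 0.23, 0.24, 0.25, 0.26]))
[-1.1832 -0.3224 -3.6868]
```

View pics/s2.png

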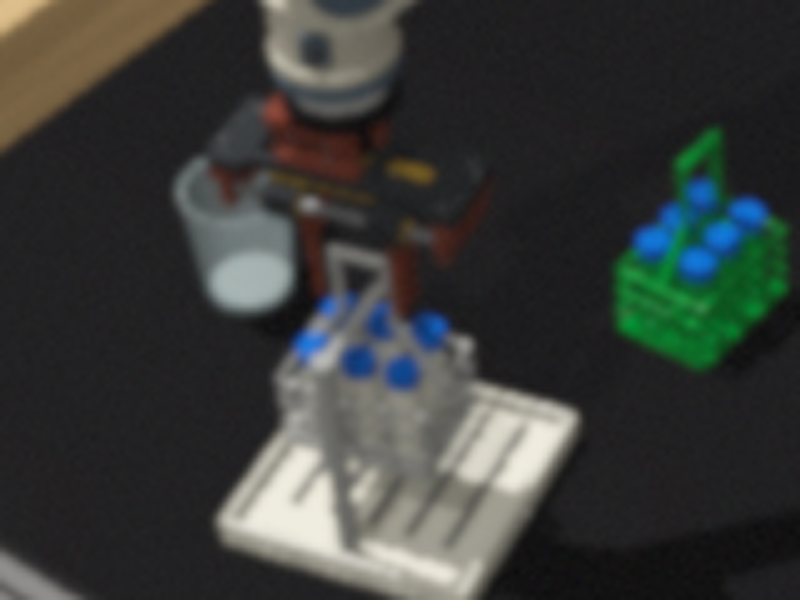

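The hook bar now passes through the loop beneath the top bar at crop (358,255). Lowering until the weight comes off.

>>> move_arm:
  motion:
    - [0, 0, 0.012, 0]
    - [0, 0, 0.024, 0]
    - [0, 0, 0.032, 0]
    - [0, 0, 0.034, 0]
    - [0, 0, 0.034, 0]
    - [0, 0, 0.034, 0]

```text
clock: 7.88
tool_pos: [0.5932, -0.2827, 0.189]
tcp_rot: [[-0.967, -0.256, -0.001], [-0.256, 0.967, 0.0], [0.0, 0.0, -1.0]]
wrist_force: [0.3, -0.3, -3.6]
gripper_width: 0.0473
grip_force: 30.0
```

>>> move_arm:
  motion:
    - [0, 0, 0.002, 0]
    - [0, 0, 0.003, 0]
    - [0, 0, 0.003, 0]
    - [0, 0, 0.003, 0]

```text
clock: 8.22
tool_pos: [0.5933, -0.2828, 0.1866]
tcp_rot: [[-0.967, -0.256, 0.0], [-0.256, 0.967, -0.0], [-0.0, -0.0, -1.0]]
wrist_force: [0.6, 0.2, -3.8]
gripper_width: 0.0473
grip_force: 30.0
```

>>> move_arm:
  motion:
    - [0, 0, 0.002, 0]
    - [0, 0, 0.003, 0]
    - [0, 0, 0.003, 0]
    - [0, 0, 0.003, 0]

```text
clock: 8.55
tool_pos: [0.5937, -0.2829, 0.1853]
tcp_rot: [[-0.967, -0.256, 0.002], [-0.256, 0.967, -0.001], [-0.001, -0.001, -1.0]]
wrist_force: [-3.9, 1.1, 7.8]
gripper_width: 0.0473
grip_force: 30.0
```

>>> move_arm:
  motion:
    - [0, 0, 0.002, 0]
    - [0, 0, 0.002, 0]
    - [0, 0, 0.002, 0]

```text
clock: 8.8
tool_pos: [0.5939, -0.283, 0.1849]
tcp_rot: [[-0.967, -0.256, 0.002], [-0.256, 0.967, -0.001], [-0.002, -0.002, -1.0]]
wrist_force: [-7.7, 3.3, 17.4]
gripper_width: 0.0477
grip_force: 30.0
```

>>> move_arm:
  motion:
    - [0, 0, -0.002, 0]
    - [0, 0, -0.003, 0]
    - [0, 0, -0.003, 0]
    - [0, 0, -0.003, 0]

```text
clock: 9.13
tool_pos: [0.5938, -0.2829, 0.1853]
tcp_rot: [[-0.967, -0.256, 0.001], [-0.256, 0.967, -0.001], [-0.001, -0.001, -1.0]]
wrist_force: [-2.1, 1.6, 5.8]
gripper_width: 0.0474
grip_force: 30.0
```

>>> move_arm:
  motion:
    - [0, 0, 0, 0]
    - [0, 0, 0, 0]
    - [0, 0, 0, 0]
    - [0, 0, 0, 0]
    - [0, 0, 0, 0]
    - [0, 0, 0, 0]
  jaw: 0.0878

```text
clock: 9.63
tool_pos: [0.5932, -0.2827, 0.1842]
tcp_rot: [[-0.967, -0.256, -0.0], [-0.256, 0.967, 0.0], [0.0, 0.0, -1.0]]
wrist_force: [0.4, 1.0, -0.5]
gripper_width: 0.0838
grip_force: 0.0
```

>>> move_arm:
  motion:
    - [0, 0, -0.02, 0]
    - [0, 0, -0.05, 0]
    - [0, 0, -0.09, 0]
    - [0, 0, -0.13, 0]
    - [0, 0, -0.15, 0]
    - [0, 0, -0.15, 0]

```text
clock: 10.13
tool_pos: [0.5955, -0.2839, 0.3408]
tcp_rot: [[-0.967, -0.256, 0.009], [-0.256, 0.967, -0.005], [-0.008, -0.007, -1.0]]
wrist_force: [0.8, 0.5, -0.4]
gripper_width: 0.0879
grip_force: 0.0
```

```bash
python3 c.py s3; python3 - <<'E'
from h import *
f=grab_frame("top"); W=cloud(f); Y=[]
for n in ("top","scene","wrist"):
    g=grab_frame(n)
    for q in ("knob_grip","blower"):
        for r in models.spot_point(g,q)[:3]: print(n,q,round(r["score"],2),np.array(r["at"]))
m=(np.abs(W[...,0]-.6)<.2)&(np.abs(W[...,1]-.25)<.14)&(W[...,2]>.222)&(W[...,2]<.24);P=W[m]
print("lip",cv2.minAreaRect((P[:,:2]*1000).astype(np.float32)))
go([.45,.20,.33],86)
E
```

```text
handle_under 0.94 [ 0.6027 -0.2798  0.1945] [237. 220.]
handle_grip 0.97 [ 0.5948 -0.2835  0.1787] [238. 221.]
hook_seat 0.72 [ 0.5932 -0.2821  0.1979] [238. 217.]
hook_tip 0.74 [ 0.6024 -0.2816  0.1968] [236. 219.]
hook_tip 0.59 [ 0.5471 -0.2917  0.221 ] [244. 203.]
t 10.4333 pos [ 0.5924 -0.2823  0.3322] yang 104.83 j6 -131.3479928657824 -> d [-0.0018 -0.0008  0.1102] n 2.6426542261634363 spin 0.03
top knob_grip 0.96 [0.4948 0.2585 0.1333]
top blower 0.84 [ 0.5743  0.2505 -0.0036]
scene blower 0.6 [ 0.5722  0.2504 -0.0043]
wrist knob_grip 0.69 [ 0.5783 -0.2857 -0.002 ]
wrist blower 0.18 [ 0.7461  0.0205 -0.0026]
lip ((610.5877685546875, 250.3116455078125), (181.3259735107422, 142.6134490966797), 86.02176666259766)
t 10.9333 pos [ 0.5933 -0.2828  0.3344] yang 104.83 j6 -131.34738799864715 -> d [0.015  0.5034 0.0043] n 12.076666326152834 spin 18.83
```

View pics/s3.png

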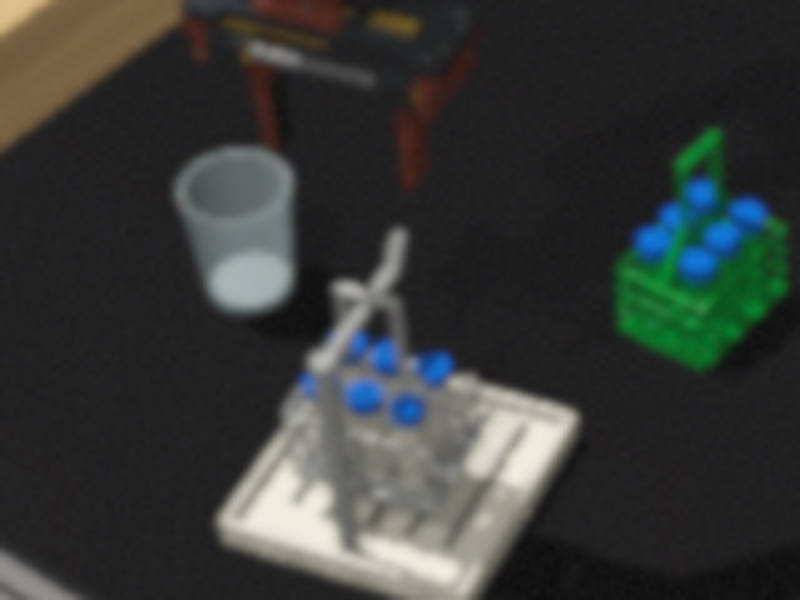

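The basket hangs on the hook, with its top bar at crop (365,295), upright and clear of the gripper. Next is the blower: closed fingers to the start side of the knob's lower end.

>>> move_arm:
  motion:
    - [0, 0.03, 0, 0]
    - [0, 0.07, 0, 3]
    - [0, 0.11, 0, 6]
    - [0, 0.15, 0, 9]
    - [0, 0.19, 0, 12]
    - [0, 0.23, 0, 15]
    - [-0.003, 0.27, 0, 18]
    - [-0.003, 0.31, 0, 19]
  jaw: 0

```text
clock: 11.6
tool_pos: [0.5163, 0.0194, 0.3348]
tcp_rot: [[-0.997, 0.076, 0.001], [0.076, 0.997, 0.0], [-0.001, 0.0, -1.0]]
wrist_force: [0.6, 0.4, -0.2]
gripper_width: 0.0381
grip_force: 0.0
```

```bash
python3 -c "
from h import *
go([.4675,.2153,.25],86)"
```

```text
t 11.6 pos [0.5163 0.0194 0.3348] yang 85.65 j6 -84.82370745904592 -> d [0.0637 0.1916 0.0847] n 5.251452887067992 spin -0.35
```

>>> move_arm:
  motion:
    - [0.012, 0.036, 0, 0]
    - [0.024, 0.072, 0, 0]
    - [0.036, 0.108, 0.01, 0]
    - [0.048, 0.144, 0.03, 0]
    - [0.058, 0.175, 0.05, 0]
    - [0.064, 0.192, 0.07, 0]
    - [0.064, 0.192, 0.085, 0]
    - [0.064, 0.192, 0.085, 0]

```text
clock: 12.27
tool_pos: [0.4649, 0.2143, 0.2467]
tcp_rot: [[-0.998, 0.07, -0.005], [0.07, 0.998, -0.002], [0.004, -0.002, -1.0]]
wrist_force: [0.1, 0.4, -0.6]
gripper_width: 0.0005
grip_force: 0.0
```

```bash
python3 - <<'E'
from h import *
go([.4675,.2153,.125],86)
f=grab_frame("wrist"); save(f,"w4")
for q in ("knob_grip",):
    for r in models.spot_point(f,q)[:2]: print(q,round(r["score"],2),np.array(r["at"]),proj(f,r["at"]))
E
```

```text
t 12.2667 pos [0.4649 0.2143 0.2467] yang 85.97 j6 -62.54899836331023 -> d [-0.0031  0.0014  0.1216] n 2.9183200613547577 spin -0.03
knob_grip 0.9 [0.4949 0.2616 0.1332] (np.float64(391.08982729111443), np.float64(279.8822906931827))
```

View pics/w4.png

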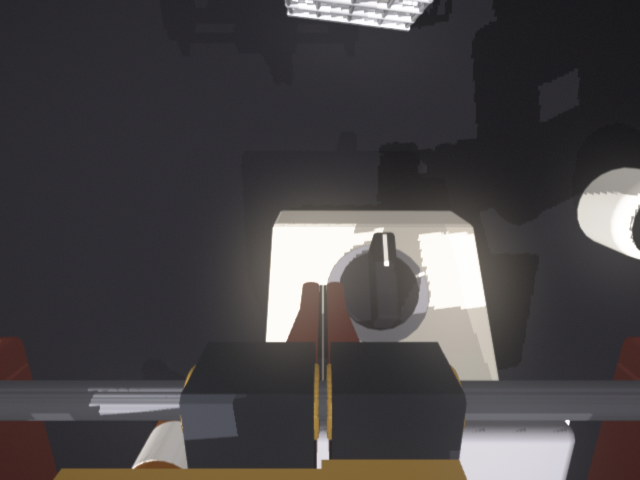

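The wrist view shows the knob bar from (383,235) to (385,315) with an "on" tick at (421,273). The closed fingers are at (325,290), on the correct side of the bar, so I go down and push.

>>> move_arm:
  motion:
    - [0, 0, 0.04, 0]
    - [0, 0, 0.08, 0]
    - [0, 0, 0.11, 0]
    - [0, 0, 0.121, 0]
    - [0, 0, 0.121, 0]

```text
clock: 12.78
tool_pos: [0.4665, 0.2128, 0.1272]
tcp_rot: [[-0.997, 0.074, -0.003], [0.074, 0.997, -0.001], [0.003, -0.002, -1.0]]
wrist_force: [0.4, -0.2, 0.9]
gripper_width: 0.0006
grip_force: 0.0
```

>>> move_arm:
  motion:
    - [0, 0.006, 0, 0]
    - [0, 0.012, 0, 0]
    - [0, 0.018, 0, 0]
    - [0, 0.024, 0, 0]
    - [0, 0.03, 0, 0]
    - [0, 0.03, 0, 0]

```text
clock: 13.28
tool_pos: [0.4688, 0.2437, 0.1289]
tcp_rot: [[-0.997, 0.071, -0.001], [0.071, 0.997, -0.002], [0.0, -0.002, -1.0]]
wrist_force: [-0.2, -7.2, 2.1]
gripper_width: 0.0008
grip_force: 3.2
```

>>> move_arm:
  motion:
    - [0, 0.003, 0, 0]
    - [0, 0.006, 0, 0]
    - [0, 0.009, 0, 0]
    - [0, 0.009, 0, 0]

```text
clock: 13.62
tool_pos: [0.468, 0.2525, 0.1281]
tcp_rot: [[-0.997, 0.072, -0.003], [0.072, 0.997, -0.002], [0.003, -0.002, -1.0]]
wrist_force: [-4.1, -3.1, -1.2]
gripper_width: 0.0006
grip_force: 2.5
```

>>> move_arm:
  motion:
    - [0, 0.003, 0, 0]
    - [0, 0.006, 0, 0]
    - [0, 0.009, 0, 0]
    - [0, 0.009, 0, 0]

```text
clock: 13.95
tool_pos: [0.4672, 0.2606, 0.128]
tcp_rot: [[-0.997, 0.072, -0.007], [0.072, 0.997, -0.004], [0.006, -0.004, -1.0]]
wrist_force: [-10.4, -6.0, 5.7]
gripper_width: 0.0001
grip_force: 10.8
```

```bash
python3 - <<'E'
from h import *
f=grab_frame("wrist"); print(env.state()["wrist_force"])
c=f["pixels"][180:360,240:480]; cv2.imwrite('pics/w5.png',cv2.resize(c[:,:,::-1],None,fx=3,fy=3))
E
```

```text
[-10.21    -5.8819   4.5747]
```

View pics/w5.png

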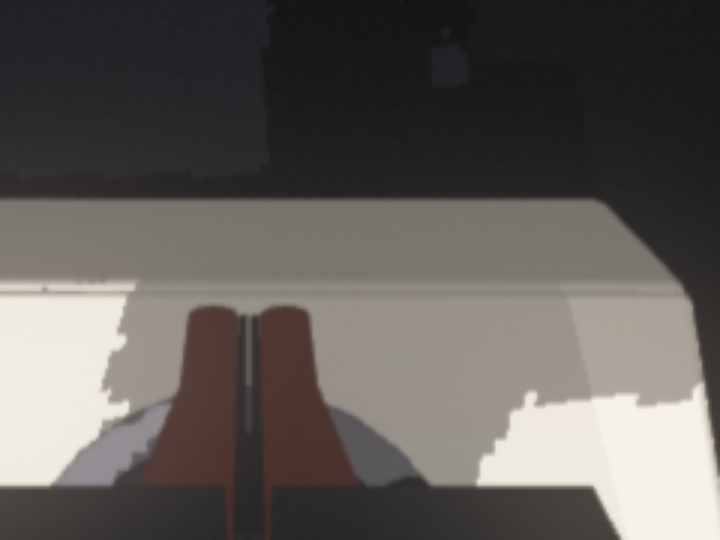

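Only the fingers and the disc's edges show at crop (250,400); the bar's near end has swung out of sight to the right. The force direction suggests about 65°. I back off and look.

>>> move_arm:
  motion:
    - [0.008, -0.01, 0, 0]
    - [0.016, -0.02, 0, 0]
    - [0.02, -0.03, -0.03, 0]
    - [0.02, -0.03, -0.07, 0]
    - [0.02, -0.04, -0.11, 0]
    - [0.02, -0.045, -0.13, 0]
    - [0.02, -0.045, -0.13, 0]

```text
clock: 14.58
tool_pos: [0.4499, 0.2194, 0.2641]
tcp_rot: [[-0.997, 0.073, 0.009], [0.073, 0.997, 0.004], [-0.009, 0.005, -1.0]]
wrist_force: [1.7, -0.6, 0.7]
gripper_width: 0.0003
grip_force: 0.0
```

```bash
python3 - <<'E'
from h import *
f=grab_frame("wrist"); a=f["pixels"][150:360,240:540]
g=grab_frame("scene"); u,v=map(int,proj(g,[.59,-.28,.15])); b=g["pixels"][v-60:v+60,u-60:u+60]
im=np.hstack([cv2.resize(a,(500,350)),cv2.resize(b,(300,350))]); cv2.imwrite('pics/w6.png',im[:,:,::-1])
print(env.state()["wrist_force"],env.state()["tool_pos"])
for q in ("handle_under","bottle","jar","beaker"):
  for r in models.spot_point(g,q)[:5]: print(q,round(r["score"],2),np.array(r["at"]))
E
```

```text
[ 0.0629  0.2919 -0.9369] [0.4477 0.2189 0.2596]
handle_under 0.95 [ 0.3072 -0.2279  0.1528]
handle_under 0.86 [ 0.602  -0.278   0.1959]
handle_under 0.8 [0.828  0.1783 0.2038]
handle_under 0.6 [0.2209 0.2598 0.2053]
handle_under 0.38 [ 0.5717  0.25   -0.0026]
bottle 0.83 [0.7401 0.0196 0.0012]
jar 0.9 [ 0.4843  0.513  -0.0011]
beaker 0.61 [ 0.4879 -0.5244 -0.001 ]
```

View pics/w6.png

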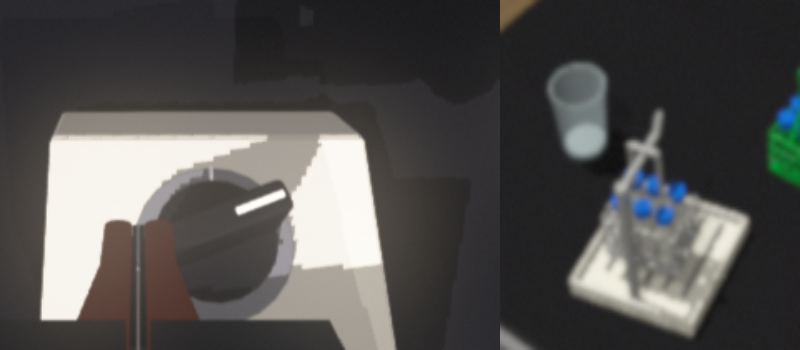

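The knob index now points to the upper right (260,203), about 68° clockwise from the off mark at (212,172), and it stays there with the fingers clear. The basket still hangs on the hook, upright, at (645,190).

```bash
python3 -c "
from h import *
print(close_job())"
```

```text
the job is handed in; nothing more can be done
None
```

The small grey basket hangs free and upright on the drip stand's hook, the blower knob is past its detent and holds in the on position, and the job was handed in at about 15 s with the gripper clear; the bottle, beaker and jar stand where they were.

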